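Top up the fuse magazine by feel from a tilt-out bin

ROBOT

A 6-joint arm with a two-finger parallel gripper is mounted at the origin on the work surface. World frame = base frame: x ahead of the robot, y to its left, z up, the work surface at z = 0. Lengths are in mm, angles in rad, forces in N, time in s.
With the tool pointing down it reaches from about 400 to 925 mm from the base axis. Payload 12.5 kg.
Tool frame: the origin (TCP) lies between the finger pads; the fingertips stand 14 mm ahead of it and the grasp point (between the pads) lies 5 mm behind it; x points along the fingers, y is the direction in which the jaws open and shut, and the axes are right-handed (so a half turn about x gives the same grasp; the last joint's range is limited). The gripper opens to 95 mm and grips with 3 to 60 N. Pads are 20 mm wide; open, the fingers measure 119 mm over their backs; the gripper's body (75 mm by 180 mm) begins 59 mm behind the grasp point.
Start: joints at [-1.225, 0.491, 1.559, -0, 1.092, -0.106], TCP at [272.89, -562.296, 228.661] pointing down, gripper open.
Joint ranges: [-3.1, 3.1], [-0.84, 2.19], [0.05, 2.79], [-1.13, 4.28], [0.06, 2.93], [-2.69, 2.69]. Speed limits (rad/s): [2.22, 2.22, 2.79, 3.14, 3.14, 3.14].

INTERFACE

Orientations are given as [roll, pitch, yaw] about the fixed x, y, z axes, in that order (R = Rz(yaw) Ry(pitch) Rx(roll)).
In Python, from cell import env, cams gives the robot as it stands.
- The arm moves only by the tool carry_out, never from a script. Its arguments are lists of equal length, an entry for each row: "grip": the closure, from -1 (fully open) to 1 (shut); "linear": the shift along the tool's x, y, z scaled (see below), a list of three; "turn": the turn about the tool's x scaled (see below). In form: {"grip": [grip, ...], "linear": [[tx, ty, tz], ...], "turn": [turn, ...]}. A call has 1 to 5 rows; each row shifts and turns the commanded pose from where the row before left it, along the tool's axes as they then stand; what a row does not reach is not made up. The controller multiplies each number of a shift by 0.5 m and each number of a turn by 180 degrees. A row lasts 1/10 s, in which the tool goes at most 50 mm and 8.59 degrees, less where a joint would pass 70% of its speed; a pose out of reach is approached as far as the arm can. A call with a number of a shift or a turn outside -1 to 1 is refused whole. A call with a gripper value outside its range is refused whole. The fingers move at their own pace and stop on an object; the grip force is fixed at half the most. Time passes only in rows, so rows that do not move let the fingers close. It gives the time, the measured TCP pose, the force and the opening at its end, in the units of the state.
- env.state(): the state, without advancing time (a new reading comes with each control period).
- cams.read_camera(name): name is "scene" or "top"; returns the picture (400x640x3 uint8, blue, green, red); there is no depth.
- cams.camera_info(name): a dict with "fx", "fy", "cx", "cy" (pixels), "view" (4x4, takes a point from world to camera coordinates). Camera axes: x right, y down, z forward; pixel columns grow to the right and rows downward; lengths in mm; the calibration is good to about 2 mm. A picture is of the moment at which its call begins. camera_info takes no time and is no camera call.
- env.job_done(): hands the job in, once; it reports no verdict.
The state is a dict: "t": time; "joints": joint angles; "qvel": joint speeds; "tau": joint torques, N m; "eef_pos": TCP position; "tcp_rot": TCP orientation; "ft_force": force on the tool from outside, world axes, zero at the start; "moment": the same for the moment, N m; "opening": opening from 0.0 (shut) to 1.0 (fully open).
Only numpy, scipy, OpenCV 4.12 (cv2) and the standard library are available. Lean on these libraries where they do the work, as an engineer would, in place of code of your own. Each camera call takes 0.05 s, during which the arm holds its last target. There are 200 camera calls.

TASK

Top up the black six-well fuse magazine: four of its wells already hold a fuse, but sprung dust shutters hide the inside, so feel down through the shutters to find the two empty wells. Tilt the clear parts bin with the two loose fuses in it forward, put these into the empty wells, one in each and lying flat on the well's floor, and then swing the bin fully shut again. Keep the other bin shut and leave the multimeter, screwdriver, torch and spray can where they are.

Things in the scene. Friction and masses are not known exactly. Their poses are not given: they have to be found in the camera images.
- magazine: Black plastic box fixed to the bench, 220 (its x) x 130 (its y) x 58 mm high; origin at the centre of its underside, z up. 2 x 3 open wells, each 104 mm long (x) by 38 mm wide (y), walls and floor 4 mm; well centres at x -54 and +54, y -42, 0 and +42 mm. Each well has two sprung shutter leaves (see well0). Four wells hold a fuse, two are empty, different ones every time (see well1).
- well0 (a point): Mouth centre of a well at rim height (58 mm): magazine x -54, y -42 mm. Every well is shut by two grey leaves 2 mm thick, hinged along its long walls just below the rim and meeting in the middle. Pushed from above they fold down inside (free edges reach at most 21 mm below the rim), resist with under 2 N together, and spring shut once nothing is between them.
- well1 (a point): The same for the well at x -54, y 0 mm. In every filled well the fuse lies lengthwise, hidden under the leaves, its top 32 mm below the rim (26 mm above the bench), loose on the floor; the floor of an empty well is 54 mm below the rim. The fuses stored in the wells at the start are not listed.
- well2 (a point): The same for the well at x -54, y +42 mm.
- well3 (a point): The same for the well at x +54, y -42 mm.
- well4 (a point): The same for the well at x +54, y 0 mm.
- well5 (a point): The same for the well at x +54, y +42 mm.
- bins: Grey plastic cabinet fixed to the bench with two clear tilt-out bins side by side (pitch 222.5 mm along its y). It is 90 mm deep (x 40 to 130 mm in its frame), 450 mm wide (y), 112 mm high at the back; cheeks slope from there down to 35 mm at the front; origin on the bench 40 mm in front of the middle of its front; -x is its front, to which the bins tilt. The bins are open on top.
- bin_hinge (a point): Middle of the left bin's hinge line, which runs along the cabinet's y at the bin's bottom front: cabinet x 46, y +111, z 6 mm. Bin: clear plastic, 212 mm wide outside, 207 mm inside; flat floor from x 0 to 72 mm behind the hinge, its top at z 3 mm; back wall 28 mm high; the sides slope down from the front edge to the back wall.
- bin_edge (a point): Middle of the upper edge of the left bin's front wall; moves with the bin. Axes of the bin: z up when shut, -x to the front. In the bin's frame (origin bin_hinge) it lies at x -12.5, z 98 mm. The front wall, 2.5 mm thick, runs from the hinge to this edge, leaning out 8 degrees; a finger ledge 150 mm wide, 3 mm thick sticks out of it to x -20 mm at z 95 mm.
- bin_left (a joint): Tilt of the bin that holds the loose fuses (on the cabinet's +y side) about its hinge, rad: 0 shut (upright), 0.70 fully tilted forward (stop). It takes 1 to 3 N at the upper edge to start, falls shut by its weight when let go just open, and stays where it is left when tilted far. Tilted fully, front wall and floor form a V in which the fuses roll together.
- bin_right (a joint): Tilt of the other bin (on the cabinet's -y side, with small blue and white parts), rad, 0 shut.
- fuse_a: Cylindrical cartridge fuse, diameter 22 mm, length 58 mm, about 60 g, white ceramic with steel end caps; origin at its middle on its axis, which is its x axis. It starts lying across the left bin's floor (axis along the cabinet's y), the front one of two.
- fuse_b: The same kind of fuse, lying behind the first on the left bin's floor. Fully tilted, it rests behind and above the first one.
- multimeter: Handheld multimeter lying flat, 170 (x) x 85 (y) x 45 mm; origin under its centre.
- screwdriver: Screwdriver lying on the bench along its x, 190 mm long, up to 30 mm high; origin under its centre.
- torch: Black pocket torch lying along its x, 120 mm long, 31 mm high; origin under its centre.
- spray_can: Standing spray can, diameter 55 mm, 170 mm high; origin under its centre.
Things that resemble listed ones, but are neither listed nor needed, are in the scene too. What is shaped like the fuse_b but turquoise or yellow is not meant.

How it is judged (in metres and radians):
On the way, in this order (a step that is already met when the one before it is completed fails the run):
1. the bin with the fuses is tilted forward (value of joint bin_left above 0.5 rad), for 0.2 s.
2. both fuses lie on the floors of wells of the magazine (z of fuse_a in the frame of magazine between 0.008 and 0.02 m and x of fuse_a in the frame of magazine between -0.108 and 0.108 m and y of fuse_a in the frame of magazine between -0.063 and 0.063 m and angle between fuse_a's own x axis and vertical between 1.42 and 1.72 rad and z of fuse_b in the frame of magazine between 0.008 and 0.02 m and x of fuse_b in the frame of magazine between -0.108 and 0.108 m and y of fuse_b in the frame of magazine between -0.063 and 0.063 m and angle between fuse_b's own x axis and vertical between 1.42 and 1.72 rad), for 0.2 s.
At the end, for the whole second after the job is handed in: Both fuses lie in wells of the magazine: centre less than 20 mm above the magazine's underside (15 mm when on the floor) and inside its outline, axis within 0.15 rad of level, at rest; both bins shut (each joint below 0.06 rad) (all of step 2 and linear speed of each of fuse_a, fuse_b below 0.02 m/s and value of joint each of bin_left, bin_right below 0.06 rad); the robot touches nothing.
It fails at once if the multimeter is moved by more than 25 mm (distance of multimeter from where it was at the start of the episode above 0.025 m).
It fails at once if the screwdriver is moved by more than 25 mm (distance of screwdriver from where it was at the start of the episode above 0.025 m).
It fails at once if the torch is moved by more than 25 mm (distance of torch from where it was at the start of the episode above 0.025 m).
It fails at once if the spray can is moved by more than 25 mm (distance of spray_can from where it was at the start of the episode above 0.025 m).
It fails at once if the other bin is tilted open (value of joint bin_right above 0.2 rad).
It also fails if it takes over 72 s, if anything falls off the work surface, if the arm or the gripper's body presses on something with over 40 N, if the wrist force passes 120 N, or if a joint passes its speed limit or range.

## Working session

There is one attempt and no reset: what is moved stays moved. The work goes in short steps, Python scripts to look and compute and a tool call to move; the robot and the scene stay as the last step left them, time stands still between calls to the robot, and variables do not carry over. Pictures are saved under pics/ and viewed, about 8 in all and at most 12, crops included, and the job is handed in when it is done.

Besides the shell and the picture viewer there is one more tool, called by a JSON object that holds its "name" and its "arguments". carry_out: Moves the arm, as the interface text tells. Shifts and turns lie within -1 to 1; 1 stands for 0.5 m of shift or 180 degrees of turn. Its arguments: {"type":"object","properties":{"grip":{"type":"array"},"linear":{"type":"array"},"turn":{"type":"array"}},"required":["grip","linear","turn"]}

```bash
ls; mkdir -p pics
python3 - <<'E'
from cell import env,cams
import cv2,numpy as np
for n in("scene","top"):
    cv2.imwrite(f"pics/{n}0.png",cams.read_camera(n)); i=cams.camera_info(n); print(n,i["fx"],i["fy"],i["cx"],i["cy"],np.round(i["view"],4).tolist())
print(env.state())
E
```

```text
pics
scene 411.01364274887254 411.01364274887254 322.2125328494451 195.97660394182472 [[-0.8049, 0.593, 0.0217, 394.4031], [0.3119, 0.4539, -0.8347, -129.1236], [-0.5048, -0.6651, -0.5503, 1640.0125], [0.0, 0.0, 0.0, 1.0]]
top 368.79967559903537 368.79967559903537 315.0662182123033 198.91580681325453 [[0.0203, -0.9995, 0.0236, 41.7249], [-0.9984, -0.0215, -0.0522, 566.9079], [0.0527, -0.0225, -0.9984, 983.8851], [0.0, 0.0, 0.0, 1.0]]
{'t': 0.1, 'joints': array([-1.22458037e+00,  4.91495373e-01,  1.55937258e+00,  4.15277352e-08,
        1.09168685e+00, -1.05565677e-01]), 'qvel': array([ 0.00062964, -0.00064884, -0.0022955 ,  0.00057668, -0.00112328,
        0.00193917]), 'tau': array([ 2.24309355e-03, -6.13622618e+01, -2.58607078e+01,  6.93318550e-02,
        4.70008969e-02, -8.04117690e-05]), 'eef_pos': array([ 272.83061479, -562.09519542,  228.12808723]), 'tcp_rot': array([-1.67640029,  1.56983418,  1.91697398]), 'ft_force': array([-0.05826931,  0.36451393,  0.00484716]), 'moment': array([ 0.06537037,  0.0041593 , -0.03771681]), 'opening': 0.9977707069610952}
```

View pics/top0.png

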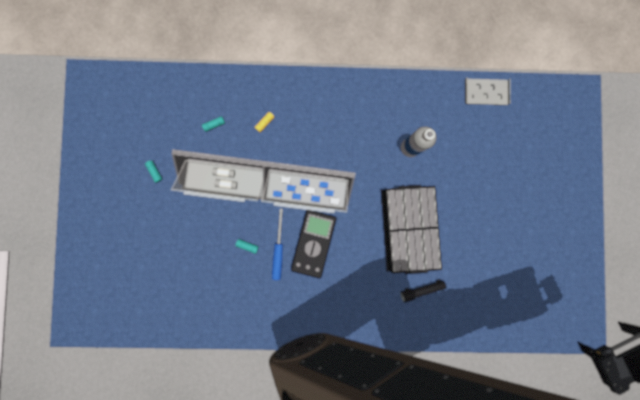

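View pics/scene0.png

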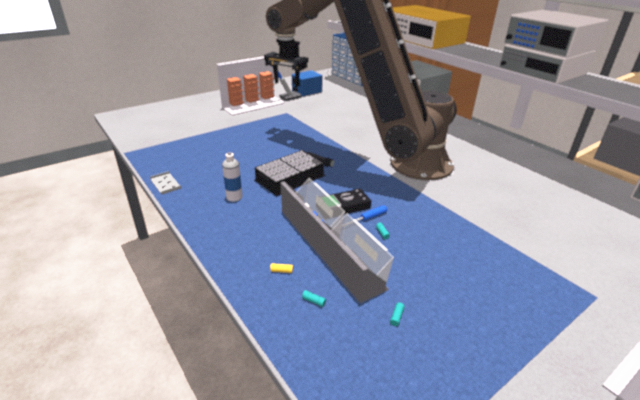

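Top view: cabinet at about (172–355, 150–212) with its front towards the robot and the fuses at (223,173) and (227,184). The magazine is at (385–441, 185–273), screwdriver (278,245), multimeter (315,243), torch (423,291), can (423,138). Next I measure.

```bash
cat > h.py <<'E'
import numpy as np,cv2
from cell import env,cams
def ray(name,u,v,z):
    i=cams.camera_info(name);V=np.array(i["view"]);R,t=V[:3,:3],V[:3,3]
    c=-R.T@t; d=R.T@np.array([(u-i["cx"])/i["fx"],(v-i["cy"])/i["fy"],1]); return c+d*(z-c[2])/d[2]
def proj(name,p):
    i=cams.camera_info(name);V=np.array(i["view"]);q=V[:3,:3]@np.asarray(p,float)+V[:3,3]
    return np.array([i["fx"]*q[0]/q[2]+i["cx"],i["fy"]*q[1]/q[2]+i["cy"]])
E
python3 - <<'E'
from h import *
im=cv2.imread("pics/top0.png"); hsv=cv2.cvtColor(im,cv2.COLOR_BGR2HSV)
# magazine: leaf grey mask
roi=np.zeros(im.shape[:2],np.uint8); roi[178:280,378:448]=1
g=((hsv[...,1]<70)&(roi>0)).astype(np.uint8)*255
for nm,m in(("grey/black",g),("leaf",((hsv[...,1]<70)&(hsv[...,2]>70)&(roi>0)).astype(np.uint8)*255)):
    m=cv2.morphologyEx(m,cv2.MORPH_CLOSE,np.ones((5,5)))
    c=max(cv2.findContours(m,0,1)[0],key=cv2.contourArea); r=cv2.minAreaRect(c); b=cv2.boxPoints(r)
    w=np.array([ray("top",*p,57)[:2] for p in b]); print(nm,r,w.round(1).tolist(),w.mean(0).round(1),np.linalg.norm(w[1]-w[0]),np.linalg.norm(w[2]-w[1]))
a=cv2.resize(im[140:220,160:365],None,fx=3.9,fy=3.9,interpolation=cv2.INTER_CUBIC)
b=cv2.resize(im[175:285,370:460],None,fx=2.5,fy=2.5,interpolation=cv2.INTER_CUBIC)
o=np.zeros((a.shape[0]+b.shape[0],800,3),np.uint8);o[:a.shape[0],:a.shape[1]]=a[:, :800];o[a.shape[0]:,:b.shape[1]]=b
s=cv2.imread("pics/scene0.png")[150:300,240:400];s=cv2.resize(s,None,fx=1.8,fy=1.8);o[a.shape[0]:a.shape[0]+270,300:300+s.shape[1]]=s
cv2.imwrite("pics/crop1.png",o)
E
```

```text
grey/black ((411.423828125, 228.9340057373047), (86.99264526367188, 54.432743072509766), 85.91438293457031) [[597.2, -117.2], [610.5, -259.7], [385.7, -276.6], [373.4, -135.6]] [ 491.7 -197.3] 143.1894709611645 225.4502461806133
leaf ((413.5940856933594, 228.22352600097656), (85.66999053955078, 49.62263488769531), 85.60128784179688) [[597.6, -128.7], [610.5, -258.6], [389.2, -276.4], [377.3, -147.9]] [ 493.6 -202.9] 130.5833884368528 222.04220794845784
```

View pics/crop1.png

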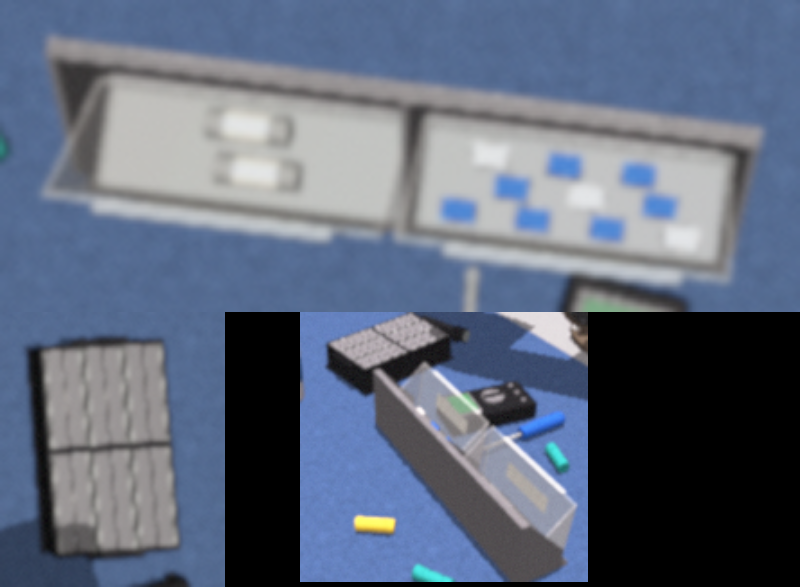

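The crop shows the cabinet's back top edge running (172,150)–(355,173) in full-image pixels, the left ledge at (183.6,193)–(245,201), fuse a at (225.9,184.4) and fuse b at (223.6,172.3). The magazine's leaf outline matches 220 x 130 mm.

```bash
cat >> h.py <<'E'
from scipy.spatial.transform import Rotation as Ro
def Rt(s): return Ro.from_euler("xyz",s["tcp_rot"]).as_matrix()
def plan(target,yaw=None):
    """scaled tool shift for world target; yaw: wanted world direction of jaw axis (mod 180 deg)"""
    s=env.state();R=Rt(s);d=np.array(target)-s["eef_pos"];y0=np.arctan2(R[1,1],R[0,1])
    print("t",round(s["t"],2),"pos",s["eef_pos"].round(1),"jawyaw",round(np.degrees(y0),1),"F",s["ft_force"].round(1),"op",round(s["opening"],2))
    if yaw is not None:
        dy=(yaw-y0+np.pi/2)%np.pi-np.pi/2; print("turn deg about world z",np.degrees(dy).round(2),"-> about tool x",np.degrees(-dy).round(2),"scaled",(-dy/np.pi).round(4))
    print("shift world",d.round(1),"tool scaled",(R.T@d/500).round(4)); return R
E
python3 - <<'E'
from h import *
bl=ray("top",172.3,149.7,112);br=ray("top",355.4,173.3,112);print("back",bl,br,np.linalg.norm(bl-br))
yd=(bl-br)/np.linalg.norm(bl-br);xd=np.array([yd[1],-yd[0],0]);print("cab yaw",np.arctan2(-yd[0],yd[1]))
o=(bl+br)/2-130*xd; o[2]=0; print("origin from back",o)
c=lambda u,v:(160+u/3.9,140+v/3.9)
L=[ray("top",*c(*p),101) for p in((92,210),(332,240))];print("ledge",L,np.linalg.norm(L[0]-L[1]));m=(L[0]+L[1])/2-o;print("ledge mid in cab (exp 26,111)",m@xd,m@yd)
L2=[ray("top",*c(*p),101) for p in((444,253),(682,284))];m=(L2[0]+L2[1])/2-o;print("R ledge (26,-111)",m@xd,m@yd)
for p in((257,173),(248,126)):
    w=ray("top",*c(*p),20);print("fuse",w,"cab",(w-o)@xd,(w-o)@yd)
print("can",ray("top",429,134,170))
s=env.state();print(Rt(s).round(3))
E
```

```text
back [673.30951347 405.99546856 112.        ] [625.88884469 -42.05754873 112.        ] 450.5554639839754
cab yaw -0.10544463827409796
origin from back [520.32121687 195.65137514   0.        ]
ledge [array([566.84961288, 378.2002937 , 101.        ]), array([551.18046596, 227.38308693, 101.        ])] 151.62899466708174
ledge mid in cab (exp 26,111) 27.202463457157542 110.61774279251826
R ledge (26,-111) 27.864897381981766 -112.02914913351763
fuse [599.54961488 293.58761751  20.        ] cab 68.48062699546212 105.73102830186811
fuse [631.87200922 300.81620927  20.        ] cab 99.86269377130967 116.32138239578171
can [ 714.30414997 -204.46384095  170.        ]
[[-0.     0.437 -0.9  ]
 [ 0.001 -0.9   -0.437]
 [-1.    -0.001 -0.   ]]
```

{"name": "carry_out", "arguments": {"grip": [1,1,1,1,1], "linear": [[0,0,0],[0,0,0],[0,0,0],[0,0,0],[0,0,0]], "turn": [-0.047,-0.047,-0.047,-0.047,-0.047]}}

```text
t: 0.6
eef_pos: [272.9, -562.2, 228.3]
tcp_rot: [-2.427, 1.57, 1.911]
ft_force: [-0.2, 0.8, 0.2]
opening: 0.637
```

{"name": "carry_out", "arguments": {"grip": [1,1,1,1], "linear": [[0,0,0],[0,0,0],[0,0,0],[0,0,0]], "turn": [-0.047,-0.047,-0.047,-0.007]}}

```text
t: 1.0
eef_pos: [272.8, -562.2, 228.3]
tcp_rot: [-2.853, 1.57, 1.946]
ft_force: [0.4, -0.8, -0.6]
opening: 0.304
```

```bash
cat >> h.py <<'E'
MC=np.array([493.6,-202.9]);MY=0.083
def well(k):
    x=-54 if k<3 else 54; y=(-42,0,42)[k%3]; c,s=np.cos(MY),np.sin(MY)
    return MC+[c*x-s*y,s*x+c*y]
CO=np.array([519.5,195.6]);CY=-0.1055
def cab(x,y):
    c,s=np.cos(CY),np.sin(CY); return CO+[c*x-s*y,s*x+c*y]
E
python3 - <<'E'
from h import *
plan([*well(0),100],MY)
for k in range(6):print(k,well(k).round(1))
E
```

```text
t 1.0 pos [ 272.8 -562.2  228.3] jawyaw 5.0 F [ 0.4 -0.8 -0.6] op 0.3
turn deg about world z -0.24 -> about tool x 0.24 scaled 0.0013
shift world [ 170.5  313.  -128.3] tool scaled [ 0.2569  0.3941 -0.5937]
0 [ 443.3 -249.2]
1 [ 439.8 -207.4]
2 [ 436.3 -165.5]
3 [ 550.9 -240.3]
4 [ 547.4 -198.4]
5 [ 543.9 -156.6]
```

{"name": "carry_out", "arguments": {"grip": [1,1,1,1,1], "linear": [[0.0257,0.0394,-0.0594],[0.0257,0.0394,-0.0594],[0.0257,0.0394,-0.0594],[0.0257,0.0394,-0.0594],[0.0257,0.0394,-0.0594]], "turn": [0,0,0,0,0]}}

```text
t: 1.5
eef_pos: [359.0, -404.7, 163.9]
tcp_rot: [0.733, 1.571, -0.758]
ft_force: [1.3, -0.2, -0.6]
opening: 0.006
```

{"name": "carry_out", "arguments": {"grip": [1,1,1,1,1], "linear": [[0.0257,0.0394,-0.0594],[0.0257,0.0394,-0.0594],[0.0257,0.0394,-0.0594],[0.0257,0.0394,-0.0594],[0.0257,0.0394,-0.0594]], "turn": [0,0,0,0,0]}}

```text
t: 2.0
eef_pos: [444.7, -248.5, 99.7]
tcp_rot: [0.577, 1.571, -0.914]
ft_force: [0.1, -0.4, -0.4]
opening: 0.006
```

Run:
```python
from h import *
cams.read_camera("top");
im=cams.read_camera("top");plan([*well(0),46],MY)
cv2.imwrite("pics/top1.png",cv2.resize(im[140:300,340:500],None,fx=3.5,fy=3.5,interpolation=cv2.INTER_CUBIC))
```

```text
t 2.1 pos [ 444.8 -246.4   98.8] jawyaw 4.8 F [-0.6  0.1  0.7] op 0.0
turn deg about world z -0.05 -> about tool x 0.05 scaled 0.0003
shift world [ -1.6  -2.8 -52.8] tool scaled [ 0.1055 -0.0034  0.0055]
```

{"name": "carry_out", "arguments": {"grip": [1,1,1,1,1], "linear": [[0.05,-0.003,0.005],[0.05,0,0],[0.008,0,0],[0.008,0,0],[0.006,0,0]], "turn": [0,0,0,0,0]}}

```text
t: 2.6
eef_pos: [442.0, -251.6, 39.0]
tcp_rot: [-2.455, 1.568, 2.338]
ft_force: [-1.1, 10.4, 8.1]
opening: 0.006
```

{"name": "carry_out", "arguments": {"grip": [1], "linear": [[0.004,0,0]], "turn": [0]}}

```text
t: 2.7
eef_pos: [442.0, -251.6, 37.1]
tcp_rot: [-2.464, 1.568, 2.329]
ft_force: [-0.8, 9.9, 7.4]
opening: 0.008
```

{"name": "carry_out", "arguments": {"grip": [1,1], "linear": [[0,0.002,-0.006],[0,0,0]], "turn": [0,0]}}

```text
t: 2.9
eef_pos: [443.5, -249.5, 37.2]
tcp_rot: [-0.843, 1.571, -2.332]
ft_force: [-0.1, 0.0, -0.2]
opening: 0.004
```

{"name": "carry_out", "arguments": {"grip": [1,1,1], "linear": [[0.006,0,0],[0.006,0,0],[0.006,0,0]], "turn": [0,0,0]}}

```text
t: 3.2
eef_pos: [443.8, -249.6, 27.9]
tcp_rot: [0.708, 1.57, -0.779]
ft_force: [-0.7, 0.5, 1.1]
opening: 0.005
```

{"name": "carry_out", "arguments": {"grip": [1,1,1], "linear": [[0,0,-0.008],[0,0,-0.008],[0,0,0]], "turn": [0,0,0]}}

```text
t: 3.5
eef_pos: [443.5, -243.5, 27.8]
tcp_rot: [0.415, 1.567, -1.07]
ft_force: [-5.6, -21.9, -11.7]
opening: 0.005
```

View pics/top1.png

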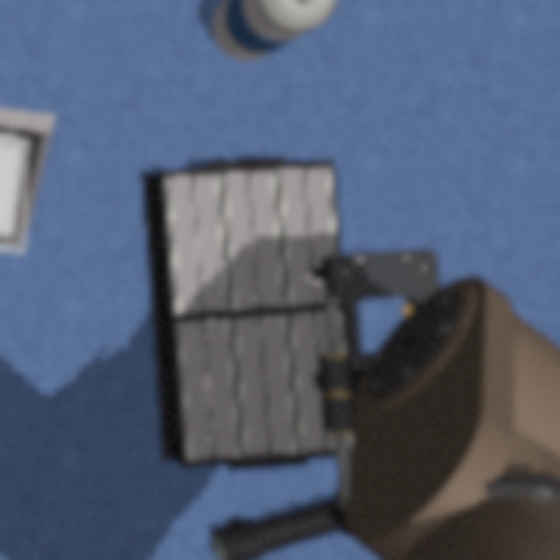

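Well0 is empty: the tip reached z 14 with no force. Wall contacts on both sides put the magazine centre 2 mm further in +y. On to well1.

{"name": "carry_out", "arguments": {"grip": [1,1,1,1,1], "linear": [[0,0,0.011],[-0.06,0,0],[-0.06,0,0],[0,0,-0.042],[0,0,-0.042]], "turn": [0,0,0,0,0]}}

```text
t: 4.0
eef_pos: [440.0, -204.6, 89.0]
tcp_rot: [0.93, 1.569, -0.558]
ft_force: [0.0, -0.1, 0.0]
opening: 0.005
```

```bash
sed -i 's/MC=np.array(\[493.6,-202.9\])/MC=np.array([493.4,-200.9])/' h.py
python3 - <<'E'
from h import *
cams.read_camera("top");cams.read_camera("top")
for k in (1,2,3,5):plan([*well(k),37],MY)
E
```

```text
t 4.1 pos [ 439.3 -203.    88.4] jawyaw 4.9 F [-0.2  0.1  0.4] op 0.0
turn deg about world z -0.15 -> about tool x 0.15 scaled 0.0009
shift world [  0.3  -2.3 -51.4] tool scaled [0.1028 0.0002 0.0048]
t 4.1 pos [ 439.3 -203.    88.4] jawyaw 4.9 F [-0.2  0.1  0.4] op 0.0
turn deg about world z -0.15 -> about tool x 0.15 scaled 0.0009
shift world [ -3.2  39.5 -51.4] tool scaled [ 0.1028  0.0004 -0.0792]
t 4.1 pos [ 439.3 -203.    88.4] jawyaw 4.9 F [-0.2  0.1  0.4] op 0.0
turn deg about world z -0.15 -> about tool x 0.15 scaled 0.0009
shift world [111.4 -35.2 -51.4] tool scaled [0.1026 0.2159 0.0893]
t 4.1 pos [ 439.3 -203.    88.4] jawyaw 4.9 F [-0.2  0.1  0.4] op 0.0
turn deg about world z -0.15 -> about tool x 0.15 scaled 0.0009
shift world [104.4  48.5 -51.4] tool scaled [ 0.1027  0.2164 -0.0787]
```

{"name": "carry_out", "arguments": {"grip": [1,1,1,1,1], "linear": [[0.04,0,0.0045],[0.045,0,0],[0.01,0,0],[0.008,0,0],[0,0,0]], "turn": [0,0,0,0,0]}}

```text
t: 4.6
eef_pos: [440.1, -207.4, 36.6]
tcp_rot: [-2.034, 1.57, 2.763]
ft_force: [0.2, 0.1, -1.1]
opening: 0.01
```

{"name": "carry_out", "arguments": {"grip": [1,1], "linear": [[0.008,0,-0.004],[0.006,0,0]], "turn": [0,0]}}

```text
t: 4.8
eef_pos: [440.1, -205.2, 29.9]
tcp_rot: [0.87, 1.57, -0.616]
ft_force: [0.7, 0.7, 1.2]
opening: 0.002
```

Wells 0 and 1 are both empty. As a sanity check, I'll probe well2 on the way, expecting it to be filled.

{"name": "carry_out", "arguments": {"grip": [1,1,1,1,1], "linear": [[-0.06,0,0],[-0.06,0,0],[0,0,-0.042],[0,0,-0.042],[0.04,0,0]], "turn": [0,0,0,0,0]}}

```text
t: 5.3
eef_pos: [436.9, -162.1, 71.4]
tcp_rot: [1.0, 1.567, -0.485]
ft_force: [0.7, -0.3, -1.3]
opening: 0.008
```

{"name": "carry_out", "arguments": {"grip": [1,1,1,1], "linear": [[0.04,0,0],[0.014,0,0],[0.01,0,0],[0,0,0]], "turn": [0,0,0,0]}}

```text
t: 5.7
eef_pos: [436.5, -163.7, 39.5]
tcp_rot: [0.731, 1.569, -0.755]
ft_force: [-8.1, 0.3, 30.5]
opening: 0.009
```

{"name": "carry_out", "arguments": {"grip": [1,1,1,1,1], "linear": [[-0.06,0,0],[-0.06,0,0],[-0.06,0,0],[-0.06,0,0],[-0.06,0,0]], "turn": [0,0,-0.044,-0.044,-0.044]}}

```text
t: 6.2
eef_pos: [436.2, -163.4, 189.5]
tcp_rot: [0.466, 1.57, -0.6]
ft_force: [0.9, -0.2, -0.2]
opening: 0.005
```

{"name": "carry_out", "arguments": {"grip": [1,1,1,1,1], "linear": [[0,0,0],[0,0,0],[0,0,0],[0,0,0],[0,0,0]], "turn": [-0.044,-0.044,-0.044,-0.044,-0.044]}}

```text
t: 6.7
eef_pos: [436.3, -163.4, 188.2]
tcp_rot: [-0.255, 1.57, -0.63]
ft_force: [-0.4, -0.5, -0.0]
opening: 0.006
```

{"name": "carry_out", "arguments": {"grip": [1,1,1], "linear": [[0,0,0],[0,0,0],[0,0,0]], "turn": [-0.044,-0.044,0]}}

```text
t: 7.0
eef_pos: [436.3, -163.4, 188.1]
tcp_rot: [-0.569, 1.57, -0.672]
ft_force: [-0.2, 1.0, 0.1]
opening: 0.006
```

Run:
```python
from h import *
print(plan([*cab(58,111),150],CY+np.pi/2).round(3)); print(cab(58,111))
```

```text
t 7.0 pos [ 436.3 -163.4  188.1] jawyaw 84.1 F [-0.2  1.   0.1] op 0.01
turn deg about world z -0.18 -> about tool x 0.18 scaled 0.001
shift world [152.5 463.3 -38.1] tool scaled [0.076  0.953  0.2088]
[[ 0.     0.102  0.995]
 [-0.     0.995 -0.102]
 [-1.    -0.     0.   ]]
[588.86631064 299.87518855]
```

{"name": "carry_out", "arguments": {"grip": [1,1,1,1,1], "linear": [[0,0.0867,0.019],[0,0.0867,0.019],[0,0.0867,0.019],[0,0.0867,0.019],[0,0.0867,0.019]], "turn": [0,0,0,0,0]}}

```text
t: 7.5
eef_pos: [506.5, 49.0, 188.0]
tcp_rot: [-0.127, 1.57, -0.237]
ft_force: [0.9, -0.8, 0.1]
opening: 0.004
```

{"name": "carry_out", "arguments": {"grip": [1,1,1,1,1], "linear": [[0,0.0867,0.019],[0,0.0867,0.019],[0,0.0867,0.019],[0,0.0867,0.019],[0,0.0867,0.019]], "turn": [0,0,0,0,0]}}

```text
t: 8.0
eef_pos: [576.3, 259.7, 188.0]
tcp_rot: [-0.222, 1.571, -0.331]
ft_force: [0.6, -1.4, 0.1]
opening: 0.003
```

{"name": "carry_out", "arguments": {"grip": [1,1], "linear": [[0,0.0867,0.019],[0,0,0]], "turn": [0,0]}}

```text
t: 8.2
eef_pos: [590.5, 304.3, 187.3]
tcp_rot: [0.946, 1.57, 0.84]
ft_force: [-0.9, -0.7, -0.0]
opening: 0.003
```

Run:
```python
from h import *
plan([*cab(58,111),94],CY+np.pi/2)
```

```text
t 8.2 pos [590.5 304.3 187.3] jawyaw 84.0 F [-0.9 -0.7 -0. ] op 0.0
turn deg about world z -0.0 -> about tool x 0.0 scaled 0.0
shift world [ -1.6  -4.4 -93.3] tool scaled [ 0.1867 -0.0092 -0.0024]
```

{"name": "carry_out", "arguments": {"grip": [1,1,1,1,1], "linear": [[0.062,-0.009,-0.003],[0.062,0,0],[0.062,0,0],[0,0,-0.0115],[0.0046,0,-0.0115]], "turn": [0,0,0,0,0]}}

```text
t: 8.7
eef_pos: [576.7, 296.5, 93.1]
tcp_rot: [-0.095, 1.57, -0.202]
ft_force: [2.1, -0.8, -0.0]
opening: 0.004
```

{"name": "carry_out", "arguments": {"grip": [1,1,1,1,1], "linear": [[0.0046,0,-0.0115],[0.0046,0,-0.0115],[0.0046,0,-0.0115],[0.0046,0,-0.0115],[0.0046,0,-0.0115]], "turn": [0,0,0,0,0]}}

```text
t: 9.2
eef_pos: [547.5, 300.0, 80.9]
tcp_rot: [0.402, 1.57, 0.298]
ft_force: [0.4, -0.0, -0.1]
opening: -0.0
```

Run:
```python
from h import *
im=cams.read_camera("scene");plan([*cab(1,111),70],CY+np.pi/2)
cv2.imwrite("pics/s2.png",cv2.resize(im[150:310,240:420],None,fx=3.5,fy=3.5,interpolation=cv2.INTER_CUBIC))
```

```text
t 9.25 pos [546.5 300.   80.3] jawyaw 84.0 F [-0.   0.1  0.7] op 0.0
turn deg about world z -0.08 -> about tool x 0.08 scaled 0.0005
shift world [-14.3   5.9 -10.3] tool scaled [ 0.0207  0.0087 -0.0297]
```

{"name": "carry_out", "arguments": {"grip": [1,1,1,1], "linear": [[0.006,0,-0.0115],[0.006,0,-0.0115],[0.006,0,-0.0115],[0,0,-0.004]], "turn": [0,0,0,0]}}

```text
t: 9.65
eef_pos: [532.7, 302.0, 73.4]
tcp_rot: [0.283, 1.56, 0.18]
ft_force: [20.5, -5.3, 5.2]
opening: 0.006
```

Run:
```python
from h import *
im=cams.read_camera("scene");plan([*cab(1,111),70],CY+np.pi/2)
R=lambda i:cv2.resize(i[150:310,240:420],None,fx=3.4,fy=3.4,interpolation=cv2.INTER_CUBIC)
cv2.imwrite("pics/s3.png",R(im))
```

```text
t 9.7 pos [532.7 302.1  73.5] jawyaw 84.1 F [15.7 -4.7  6.7] op 0.01
turn deg about world z -0.1 -> about tool x 0.1 scaled 0.0005
shift world [-0.5  3.8 -3.5] tool scaled [ 0.0071  0.0074 -0.0018]
```

View pics/s3.png

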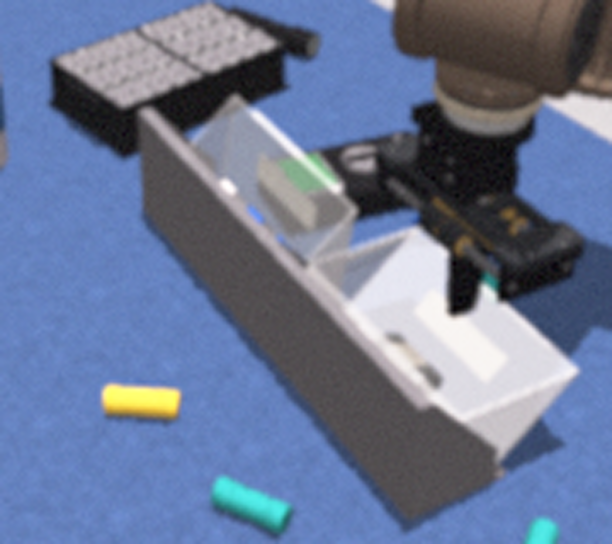

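The scene view shows the left bin fully tilted against its stop, with the fuses rolled down behind the cabinet edge. I back off and look from the top.

{"name": "carry_out", "arguments": {"grip": [-1,-1,-1,-1,-1], "linear": [[0,0,0.012],[-0.09,0,0.01],[-0.09,0,0],[-0.04,0,-0.08],[0,0,-0.09]], "turn": [0,0,0,0,0]}}

```text
t: 10.2
eef_pos: [455.3, 309.8, 183.9]
tcp_rot: [0.612, 1.567, 0.507]
ft_force: [-0.0, 1.0, -0.2]
opening: 0.369
```

Run:
```python
from h import *
cams.read_camera("top");im=cams.read_camera("top");plan([*cab(58,111),187])
cv2.imwrite("pics/t3full.png",im)
cv2.imwrite("pics/t3.png",cv2.resize(im[140:230,160:270],None,fx=6,fy=6,interpolation=cv2.INTER_CUBIC))
```

```text
t 10.3 pos [450.5 309.6 182.2] jawyaw 84.1 F [ 0.4 -0.1 -0.6] op 0.46
shift world [138.4  -9.7   4.8] tool scaled [-0.0104  0.009   0.2773]
```

View pics/t3.png

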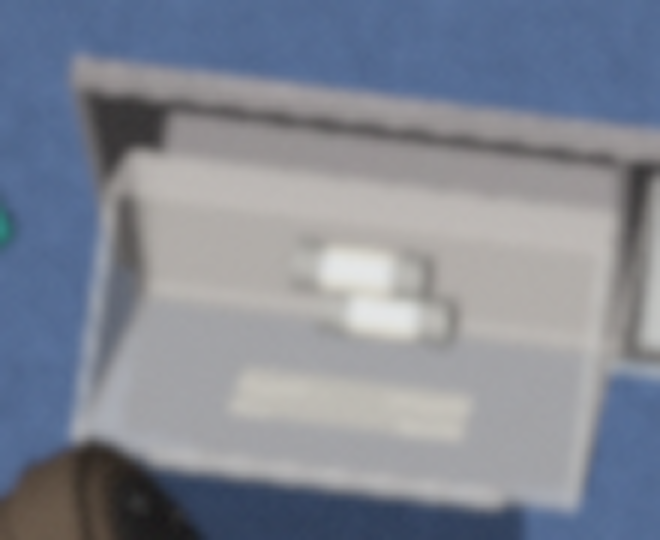

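Crop t3: fuse b is centred at about (360,268) and fuse a at about (385,317) in crop pixels, one behind the other in the V, with a little of each end visible.

Run:
```python
from h import *
for n,u,v,z in(("b",360,268,37.7),("a",385,317,23.5)):
    p=ray("top",160+u/6,140+v/6,z);d=p[:2]-CO;c,s=np.cos(CY),np.sin(CY);print(n,p.round(1),"cab",(c*d[0]+s*d[1]).round(1),(-s*d[0]+c*d[1]).round(1))
plan([*cab(61.9,111),182])
```

```text
b [596.9 305.1  37.7] cab 65.4 117.0
a [576.5 296.7  23.5] cab 46.0 106.5
t 10.3 pos [450.5 309.6 182.2] jawyaw 84.1 F [ 0.4 -0.1 -0.6] op 0.46
shift world [142.3 -10.1  -0.2] tool scaled [-0.0004  0.009   0.2852]
```

{"name": "carry_out", "arguments": {"grip": [-1,-1,-1,-1,-1], "linear": [[0,0.0035,0.048],[0,0.0035,0.048],[0,0.0035,0.048],[0,0.0035,0.048],[0,0.0035,0.048]], "turn": [0,0,0,0,0]}}

```text
t: 10.8
eef_pos: [576.2, 305.6, 181.0]
tcp_rot: [-2.678, 1.569, -2.782]
ft_force: [0.3, 0.1, 0.0]
opening: 0.876
```

{"name": "carry_out", "arguments": {"grip": [-1,-1,-1,-1], "linear": [[0,0.0035,0.048],[0.07,0,0],[0.07,0,0],[0,0,0]], "turn": [0,0,0,0]}}

```text
t: 11.2
eef_pos: [597.4, 304.0, 106.8]
tcp_rot: [-2.666, 1.562, -2.771]
ft_force: [-0.2, 0.1, 0.0]
opening: 1.002
```

Run:
```python
from h import *
plan([*cab(63.5,117),49.5],CY+np.pi/2)
```

```text
t 11.2 pos [597.4 304.  106.8] jawyaw 84.0 F [-0.2  0.1  0. ] op 1.0
turn deg about world z -0.05 -> about tool x 0.05 scaled 0.0003
shift world [ -2.4   1.2 -57.3] tool scaled [ 0.1146  0.0024 -0.0042]
```

{"name": "carry_out", "arguments": {"grip": [-1,-1,-1,-1], "linear": [[0.04,0.002,-0.004],[0.04,0,0],[0.025,0,0],[0,0,0]], "turn": [0,0,0,0]}}

```text
t: 11.6
eef_pos: [597.3, 306.1, 58.6]
tcp_rot: [-2.634, 1.569, -2.739]
ft_force: [-1.3, -0.1, 0.7]
opening: 1.005
```

{"name": "carry_out", "arguments": {"grip": [-1,-1,-1], "linear": [[0.008,0,-0.004],[0.01,0,0],[0,0,0]], "turn": [0,0,0]}}

```text
t: 11.9
eef_pos: [595.6, 306.5, 50.4]
tcp_rot: [-0.64, 1.571, -0.745]
ft_force: [0.2, -0.2, 0.5]
opening: 1.0
```

{"name": "carry_out", "arguments": {"grip": [1,1,1,1,1], "linear": [[0,0,0],[0,0,0],[0,0,0],[0,0,0],[0,0,0]], "turn": [0,0,0,0,0]}}

```text
t: 12.4
eef_pos: [595.7, 306.4, 50.4]
tcp_rot: [-0.269, 1.571, -0.373]
ft_force: [0.3, 0.7, -0.5]
opening: 0.64
```

{"name": "carry_out", "arguments": {"grip": [1,1,1], "linear": [[0,0,0],[0,0,0],[0,0,0]], "turn": [0,0,0]}}

```text
t: 12.7
eef_pos: [595.7, 306.4, 50.3]
tcp_rot: [-0.54, 1.571, -0.644]
ft_force: [-0.7, 0.6, 0.8]
opening: 0.609
```

{"name": "carry_out", "arguments": {"grip": [1,1,1,1,1], "linear": [[-0.02,0,0],[-0.06,0,0],[-0.08,0,0],[-0.08,0,0],[-0.04,0,0]], "turn": [0,0,0,0,0]}}

```text
t: 13.2
eef_pos: [596.4, 306.8, 194.7]
tcp_rot: [0.463, 1.566, 0.359]
ft_force: [0.1, -0.3, -1.4]
opening: 0.608
```

Run:
```python
from h import *
plan([*well(1),194],MY)
```

```text
t 13.2 pos [596.4 306.8 194.7] jawyaw 84.0 F [ 0.1 -0.3 -1.4] op 0.61
turn deg about world z -79.27 -> about tool x 79.27 scaled 0.4404
shift world [-156.8 -512.1   -0.7] tool scaled [-0.0015 -1.0513 -0.2053]
```

{"name": "carry_out", "arguments": {"grip": [1,1,1,1,1], "linear": [[0,-0.0876,-0.0171],[0,-0.0876,-0.0171],[0,-0.0876,-0.0171],[0,-0.0876,-0.0171],[0,-0.0876,-0.0171]], "turn": [0,0,0,0,0]}}

```text
t: 13.7
eef_pos: [529.5, 91.6, 191.0]
tcp_rot: [-0.004, 1.57, -0.108]
ft_force: [1.2, -1.6, -0.8]
opening: 0.607
```

{"name": "carry_out", "arguments": {"grip": [1,1,1,1,1], "linear": [[0,-0.0876,-0.0171],[0,-0.0876,-0.0171],[0,-0.0876,-0.0171],[0,-0.0876,-0.0171],[0,-0.0876,-0.0171]], "turn": [0,0,0,0,0]}}

```text
t: 14.2
eef_pos: [464.3, -121.8, 191.1]
tcp_rot: [-0.354, 1.57, -0.459]
ft_force: [0.5, 0.1, -0.9]
opening: 0.604
```

{"name": "carry_out", "arguments": {"grip": [1,1,1,1,1], "linear": [[0,-0.0876,-0.0171],[0,-0.0876,-0.0171],[0,0,0],[0,0,0],[0,0,0]], "turn": [0,0,0.044,0.044,0.044]}}

```text
t: 14.7
eef_pos: [438.7, -206.1, 190.9]
tcp_rot: [-0.08, 1.57, -0.606]
ft_force: [0.2, -0.0, -0.2]
opening: 0.61
```

{"name": "carry_out", "arguments": {"grip": [1,1,1,1,1], "linear": [[0.03,0,0],[0.03,0,0],[0.03,0,0],[0.03,0,0],[0.02,0,0]], "turn": [0.044,0.044,0.044,0.044,0.044]}}

```text
t: 15.2
eef_pos: [438.8, -205.6, 120.1]
tcp_rot: [-1.907, 1.571, -3.123]
ft_force: [-0.1, 0.5, -0.5]
opening: 0.608
```

{"name": "carry_out", "arguments": {"grip": [1,1,1,1], "linear": [[0,0,0],[0,0,0],[0,0,0],[0,0,0]], "turn": [0.044,0.044,0,0]}}

```text
t: 15.6
eef_pos: [439.0, -205.7, 120.8]
tcp_rot: [0.824, 1.57, -0.659]
ft_force: [-0.1, -0.4, 0.1]
opening: 0.604
```

Run:
```python
from h import *
im=cams.read_camera("top");plan([*well(1),28],MY)
cv2.imwrite("pics/t4.png",cv2.resize(im[160:300,360:480],None,fx=4,fy=4,interpolation=cv2.INTER_CUBIC))
```

```text
t 15.65 pos [ 439.  -205.7  120.7] jawyaw 5.0 F [ 0.6 -0.1 -0.4] op 0.6
turn deg about world z -0.29 -> about tool x 0.29 scaled 0.0016
shift world [  0.6   0.3 -92.7] tool scaled [ 0.1854  0.0011 -0.0005]
```

{"name": "carry_out", "arguments": {"grip": [1,1,1,1,1], "linear": [[0.05,0.001,0],[0.03,0,0],[0.03,0,0],[0.03,0,0],[0.02,0,0]], "turn": [0,0,0,0,0]}}

```text
t: 16.15
eef_pos: [439.4, -205.6, 39.7]
tcp_rot: [-1.804, 1.571, 2.995]
ft_force: [0.2, 0.8, 0.6]
opening: 0.606
```

{"name": "carry_out", "arguments": {"grip": [1,1,1,1], "linear": [[0.01,0,0],[0.008,0,0],[0.006,0,0],[0,0,0]], "turn": [0,0,0,0]}}

```text
t: 16.55
eef_pos: [439.5, -205.6, 28.3]
tcp_rot: [0.665, 1.571, -0.821]
ft_force: [0.1, -0.2, -2.5]
opening: 0.607
```

{"name": "carry_out", "arguments": {"grip": [1,1,-0.42,-0.42,-0.42], "linear": [[0.002,0,0],[0,0,0],[0,0,0],[0,0,0],[0,0,0]], "turn": [0,0,0,0,0]}}

```text
t: 17.05
eef_pos: [439.5, -205.6, 27.4]
tcp_rot: [0.696, 1.571, -0.791]
ft_force: [-0.6, -0.6, 0.9]
opening: 0.706
```

{"name": "carry_out", "arguments": {"grip": [-0.42,-0.42,-0.42,-0.42,-0.42], "linear": [[-0.03,0,0],[-0.05,0,0],[-0.08,0,0],[-0.08,0,0],[-0.08,0,0]], "turn": [0,0,0,0,0]}}

```text
t: 17.55
eef_pos: [439.1, -205.4, 189.0]
tcp_rot: [-2.14, 1.571, 2.657]
ft_force: [1.0, -0.8, -0.3]
opening: 0.71
```

{"name": "carry_out", "arguments": {"grip": [-1,-1,-1,-1,-1], "linear": [[0,0,0],[0,0,0],[0,0,0],[0,0,0],[0,0,0]], "turn": [-0.044,-0.044,-0.044,-0.044,-0.044]}}

```text
t: 18.05
eef_pos: [439.3, -205.5, 187.4]
tcp_rot: [-0.742, 1.571, -1.532]
ft_force: [0.1, 0.8, 0.6]
opening: 0.992
```

{"name": "carry_out", "arguments": {"grip": [-1,-1,-1,-1,-1], "linear": [[0,0,0],[0,0,0],[0,0,0],[0,0,0],[0,0,0]], "turn": [-0.044,-0.044,-0.044,-0.044,-0.044]}}

```text
t: 18.55
eef_pos: [439.3, -205.5, 187.4]
tcp_rot: [-2.099, 1.571, -2.198]
ft_force: [-0.7, 0.1, -0.6]
opening: 1.002
```

Run:
```python
from h import *
im=cams.read_camera("top");plan([*cab(45.5,106.5),36],CY+np.pi/2)
cv2.imwrite("pics/t5f.png",im)
c=cv2.resize(im[140:230,160:270],None,fx=5,fy=5,interpolation=cv2.INTER_CUBIC)
cv2.imwrite("pics/t5.png",c)
hsv=cv2.cvtColor(im,cv2.COLOR_BGR2HSV);m=(hsv[...,2]>215)&(hsv[...,1]<30);m[:150]=0;m[205:]=0;m[:,:190]=0;m[:,245:]=0
n,l,st,ce=cv2.connectedComponentsWithStats(m.astype(np.uint8));print(st[1:].tolist(),ce[1:].round(1).tolist())
```

```text
t 18.6 pos [ 439.3 -205.5  187.3] jawyaw 84.8 F [-0.2 -0.  -0.2] op 1.0
turn deg about world z -0.88 -> about tool x 0.88 scaled 0.0049
shift world [ 136.6  502.2 -151.3] tool scaled [0.3026 1.025  0.1817]
[[218, 189, 11, 6, 54]] [[223.3, 191.7]]
```

View pics/t5.png

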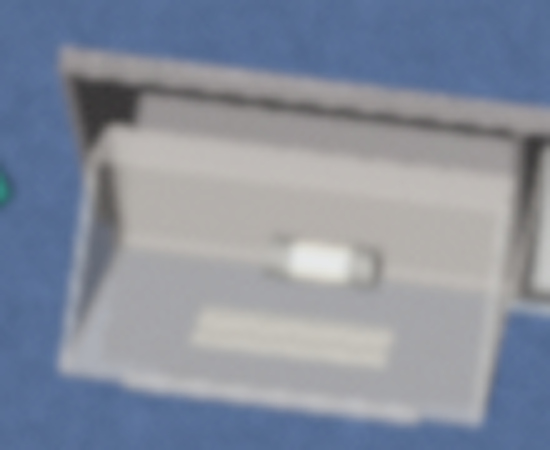

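Fuse a is alone in the V at crop (323,262), the same place as before.

{"name": "carry_out", "arguments": {"grip": [-1,-1,-1,-1,-1], "linear": [[0,0,0],[0,0.0856,0.0138],[0,0.0856,0.0138],[0,0.0856,0.0138],[0,0.0856,0.0138]], "turn": [0.005,0,0,0,0]}}

```text
t: 19.1
eef_pos: [487.5, -37.3, 187.4]
tcp_rot: [-0.294, 1.571, -0.42]
ft_force: [0.2, -0.3, 0.3]
opening: 1.0
```

{"name": "carry_out", "arguments": {"grip": [-1,-1,-1,-1,-1], "linear": [[0,0.0856,0.0138],[0,0.0856,0.0138],[0,0.0856,0.0138],[0,0.0856,0.0138],[0,0.0856,0.0138]], "turn": [0,0,0,0,0]}}

```text
t: 19.6
eef_pos: [547.3, 171.3, 187.3]
tcp_rot: [-1.2, 1.571, -1.325]
ft_force: [1.3, -1.5, -0.0]
opening: 0.998
```

{"name": "carry_out", "arguments": {"grip": [-1,-1,-1,-1,-1], "linear": [[0,0.0856,0.0138],[0,0.0856,0.0138],[0,0.0856,0.0138],[0.08,0,0],[0.08,0,0]], "turn": [0,0,0,0,0]}}

```text
t: 20.1
eef_pos: [583.2, 296.0, 106.7]
tcp_rot: [0.454, 1.569, 0.331]
ft_force: [0.8, -0.6, -0.8]
opening: 1.001
```

{"name": "carry_out", "arguments": {"grip": [-1,-1,-1], "linear": [[0.04,0,0],[0,0,0],[0,0,0]], "turn": [0,0,0]}}

```text
t: 20.4
eef_pos: [583.4, 294.5, 87.8]
tcp_rot: [-0.681, 1.571, -0.804]
ft_force: [0.5, 0.2, 0.6]
opening: 1.001
```

Run:
```python
from h import *
plan([*cab(45.5,106.5),36],CY+np.pi/2)
```

```text
t 20.4 pos [583.4 294.5  87.8] jawyaw 83.0 F [0.5 0.2 0.6] op 1.0
turn deg about world z 0.98 -> about tool x -0.98 scaled -0.0055
shift world [ -7.4   2.2 -51.8] tool scaled [ 0.1036  0.0027 -0.0152]
```

{"name": "carry_out", "arguments": {"grip": [-1,-1,-1,-1,-1], "linear": [[0,0.003,-0.015],[0.04,0,0],[0.04,0,0],[0.014,0,0],[0,0,0]], "turn": [-0.005,0,0,0,0]}}

```text
t: 20.9
eef_pos: [575.6, 296.9, 40.6]
tcp_rot: [-2.321, 1.571, -2.426]
ft_force: [-0.9, 0.9, 0.0]
opening: 1.001
```

Run:
```python
from h import *
plan([*cab(45.5,106.5),36],CY+np.pi/2)
```

```text
t 20.9 pos [575.6 296.9  40.6] jawyaw 84.0 F [-0.9  0.9  0. ] op 1.0
turn deg about world z -0.06 -> about tool x 0.06 scaled 0.0003
shift world [ 0.3 -0.1 -4.6] tool scaled [ 0.0092 -0.0002  0.0007]
```

{"name": "carry_out", "arguments": {"grip": [-1,-1,1,1,1], "linear": [[0.008,0,0],[0,0,0],[0,0,0],[0,0,0],[0,0,0]], "turn": [0,0,0,0,0]}}

```text
t: 21.4
eef_pos: [575.9, 296.8, 36.6]
tcp_rot: [0.228, 1.57, 0.123]
ft_force: [-0.5, 0.5, 0.9]
opening: 0.8
```

{"name": "carry_out", "arguments": {"grip": [1,1,1,1,1], "linear": [[0,0,0],[0,0,0],[0,0,0],[0,0,0],[0,0,0]], "turn": [0,0,0,0,0]}}

```text
t: 21.9
eef_pos: [575.9, 296.8, 36.4]
tcp_rot: [0.063, 1.571, -0.041]
ft_force: [0.1, -0.6, 1.0]
opening: 0.605
```

{"name": "carry_out", "arguments": {"grip": [1,1,1,1,1], "linear": [[-0.02,0,0],[-0.06,0,0],[-0.08,0,0],[-0.08,0,0],[-0.06,0,0]], "turn": [0,0,0,0,0]}}

```text
t: 22.4
eef_pos: [575.9, 296.9, 189.5]
tcp_rot: [0.439, 1.569, 0.334]
ft_force: [-0.0, -0.3, -0.4]
opening: 0.604
```

Run:
```python
from h import *
plan([*well(0),194],MY)
```

```text
t 22.4 pos [575.9 296.9 189.5] jawyaw 84.0 F [-0.  -0.3 -0.4] op 0.6
turn deg about world z -79.27 -> about tool x 79.27 scaled 0.4404
shift world [-132.9 -544.1    4.5] tool scaled [-0.0102 -1.11   -0.1511]
```

{"name": "carry_out", "arguments": {"grip": [1,1,1,1,1], "linear": [[0,-0.0925,-0.0126],[0,-0.0925,-0.0126],[0,-0.0925,-0.0126],[0,-0.0925,-0.0126],[0,-0.0925,-0.0126]], "turn": [0,0,0,0,0]}}

```text
t: 22.9
eef_pos: [519.6, 68.5, 187.0]
tcp_rot: [-0.093, 1.57, -0.197]
ft_force: [0.0, -0.9, -0.9]
opening: 0.606
```

{"name": "carry_out", "arguments": {"grip": [1,1,1,1,1], "linear": [[0,-0.0925,-0.0126],[0,-0.0925,-0.0126],[0,-0.0925,-0.0126],[0,-0.0925,-0.0126],[0,-0.0925,-0.0126]], "turn": [0,0,0,0,0]}}

```text
t: 23.4
eef_pos: [464.2, -158.3, 187.0]
tcp_rot: [-0.429, 1.57, -0.533]
ft_force: [1.1, 0.8, -0.6]
opening: 0.606
```

{"name": "carry_out", "arguments": {"grip": [1,1,1,1,1], "linear": [[0,-0.0925,-0.0126],[0,-0.0925,-0.0126],[0,0,0],[0,0,0],[0,0,0]], "turn": [0,0,0.044,0.044,0.044]}}

```text
t: 23.9
eef_pos: [442.5, -247.7, 186.8]
tcp_rot: [-0.161, 1.571, -0.687]
ft_force: [-0.5, -0.7, -1.2]
opening: 0.605
```

{"name": "carry_out", "arguments": {"grip": [1,1,1,1,1], "linear": [[0.03,0,0],[0.03,0,0],[0.03,0,0],[0.03,0,0],[0.02,0,0]], "turn": [0.044,0.044,0.044,0.044,0.044]}}

```text
t: 24.4
eef_pos: [442.6, -247.1, 116.0]
tcp_rot: [-2.491, 1.57, 2.576]
ft_force: [-0.5, -0.3, -1.2]
opening: 0.606
```

{"name": "carry_out", "arguments": {"grip": [1,1,1,1], "linear": [[0,0,0],[0,0,0],[0,0,0],[0,0,0]], "turn": [0.044,0.044,0,0]}}

```text
t: 24.8
eef_pos: [442.9, -247.3, 116.7]
tcp_rot: [0.743, 1.57, -0.739]
ft_force: [-0.4, -0.0, -0.6]
opening: 0.606
```

Run:
```python
from h import *
plan([*well(0),28],MY)
```

```text
t 24.8 pos [ 442.9 -247.3  116.7] jawyaw 5.1 F [-0.4 -0.  -0.6] op 0.61
turn deg about world z -0.3 -> about tool x 0.3 scaled 0.0017
shift world [  0.1   0.1 -88.7] tool scaled [ 0.1775  0.0002 -0.0003]
```

{"name": "carry_out", "arguments": {"grip": [1,1,1,1,1], "linear": [[0.042,0,0],[0.03,0,0],[0.03,0,0],[0.03,0,0],[0.02,0,0]], "turn": [0.0015,0,0,0,0]}}

```text
t: 25.3
eef_pos: [442.8, -247.3, 39.8]
tcp_rot: [-1.966, 1.571, 2.83]
ft_force: [0.2, 0.3, -0.3]
opening: 0.609
```

{"name": "carry_out", "arguments": {"grip": [1,1,1,1], "linear": [[0.01,0,0],[0.008,0,0],[0.006,0,0],[0,0,0]], "turn": [0,0,0,0]}}

```text
t: 25.7
eef_pos: [443.0, -247.4, 28.3]
tcp_rot: [0.693, 1.571, -0.798]
ft_force: [0.3, -0.4, -2.2]
opening: 0.608
```

{"name": "carry_out", "arguments": {"grip": [1,1,-0.42,-0.42,-0.42], "linear": [[0.002,0,0],[0,0,0],[0,0,0],[0,0,0],[0,0,0]], "turn": [0,0,0,0,0]}}

```text
t: 26.2
eef_pos: [442.9, -247.4, 27.4]
tcp_rot: [0.541, 1.571, -0.95]
ft_force: [1.0, 0.1, -0.6]
opening: 0.705
```

{"name": "carry_out", "arguments": {"grip": [-0.42,-0.42,-0.42,-0.42,-0.42], "linear": [[-0.03,0,0],[-0.05,0,0],[-0.08,0,0],[-0.08,0,0],[-0.08,0,0]], "turn": [0,0,0,0,0]}}

```text
t: 26.7
eef_pos: [442.6, -247.1, 189.0]
tcp_rot: [-2.188, 1.571, 2.604]
ft_force: [0.5, 0.5, -0.2]
opening: 0.709
```

{"name": "carry_out", "arguments": {"grip": [1,1,1,1,1], "linear": [[0,0,0],[0,0,0],[0,0,0],[0,0,0],[0,0,0]], "turn": [-0.044,-0.044,-0.044,-0.044,-0.044]}}

```text
t: 27.2
eef_pos: [442.8, -247.2, 187.4]
tcp_rot: [-0.169, 1.571, -0.964]
ft_force: [-0.2, 0.6, -0.2]
opening: 0.351
```

{"name": "carry_out", "arguments": {"grip": [1,1,1,1,1], "linear": [[0,0,0],[0,0,0],[0,0,0],[0,0,0],[0,0,0]], "turn": [-0.044,-0.044,-0.044,-0.044,-0.044]}}

```text
t: 27.7
eef_pos: [442.8, -247.2, 187.3]
tcp_rot: [2.669, 1.571, 2.566]
ft_force: [-0.2, -0.9, 0.3]
opening: 0.008
```

{"name": "carry_out", "arguments": {"grip": [1,1], "linear": [[0,0,0],[0,0,0]], "turn": [0,0]}}

```text
t: 27.9
eef_pos: [442.8, -247.3, 187.4]
tcp_rot: [-1.417, 1.571, -1.53]
ft_force: [-0.6, -0.7, -0.4]
opening: 0.007
```

Run:
```python
from h import *
im=cams.read_camera("top");plan([*cab(-72,111),59],CY+np.pi/2)
cv2.imwrite("pics/t6.png",im)
```

```text
t 27.95 pos [ 442.8 -247.3  187.3] jawyaw 83.5 F [ 0.3 -0.   0.4] op 0.0
turn deg about world z 0.42 -> about tool x -0.42 scaled -0.0023
shift world [  16.8  560.8 -128.3] tool scaled [ 0.2567  1.1183 -0.093 ]
```

{"name": "carry_out", "arguments": {"grip": [1,1,1,1,1], "linear": [[0,0.0932,-0.0078],[0,0.0932,-0.0078],[0,0.0932,-0.0078],[0,0.0932,-0.0078],[0,0.0932,-0.0078]], "turn": [0,0,0,0,0]}}

```text
t: 28.45
eef_pos: [448.6, -11.9, 187.5]
tcp_rot: [-0.214, 1.57, -0.327]
ft_force: [0.8, 0.2, -0.4]
opening: 0.005
```

{"name": "carry_out", "arguments": {"grip": [1,1,1,1,1], "linear": [[0,0.0932,-0.0078],[0,0.0932,-0.0078],[0,0.0932,-0.0078],[0,0.0932,-0.0078],[0,0.0932,-0.0078]], "turn": [0,0,0,0,0]}}

```text
t: 28.95
eef_pos: [454.5, 222.2, 187.4]
tcp_rot: [0.105, 1.57, -0.007]
ft_force: [0.6, -0.9, 0.1]
opening: 0.004
```

{"name": "carry_out", "arguments": {"grip": [1,1,1,1,1], "linear": [[0,0.0932,-0.0078],[0,0.0932,-0.0078],[0.06,0,0],[0.06,0,0],[0,0,0]], "turn": [0,0,0,0,0]}}

```text
t: 29.45
eef_pos: [455.6, 313.2, 124.3]
tcp_rot: [-2.526, 1.565, -2.637]
ft_force: [0.2, -1.0, 1.3]
opening: 0.004
```

Run:
```python
from h import *
im=cams.read_camera("top");plan([*cab(-60,111),59],CY+np.pi/2);plan([*cab(17,111),59],CY+np.pi/2)
```

```text
t 29.5 pos [456.6 313.4 126.3] jawyaw 83.6 F [0.1 0.2 0.8] op 0.01
turn deg about world z 0.31 -> about tool x -0.31 scaled -0.0017
shift world [ 14.9  -1.1 -67.3] tool scaled [0.1346 0.0014 0.0303]
t 29.5 pos [456.6 313.4 126.3] jawyaw 83.6 F [0.1 0.2 0.8] op 0.01
turn deg about world z 0.31 -> about tool x -0.31 scaled -0.0017
shift world [ 91.5  -9.2 -67.3] tool scaled [0.1342 0.0022 0.1843]
```

{"name": "carry_out", "arguments": {"grip": [1,1,1,1,1], "linear": [[0.067,0,0],[0.067,0,0],[0,0,0.03],[0,0,0.03],[0,0,0.014]], "turn": [0,0,0,0,0]}}

```text
t: 30.0
eef_pos: [496.7, 309.7, 62.6]
tcp_rot: [0.567, 1.568, 0.457]
ft_force: [-1.8, 0.9, 2.5]
opening: 0.003
```

{"name": "carry_out", "arguments": {"grip": [1,1,1,1,1], "linear": [[0,0,0.014],[0,0,0.014],[0,0,0.014],[0,0,0.014],[0,0,0.014]], "turn": [0,0,0,0,0]}}

```text
t: 30.5
eef_pos: [529.4, 305.8, 60.4]
tcp_rot: [-0.052, 1.571, -0.161]
ft_force: [-0.8, 0.4, 0.0]
opening: 0.006
```

{"name": "carry_out", "arguments": {"grip": [1,1,1,1], "linear": [[0,0,0.012],[0,0,0.012],[0,0,0.01],[0,0,0]], "turn": [0,0,0,0]}}

```text
t: 30.9
eef_pos: [546.2, 303.9, 60.2]
tcp_rot: [0.067, 1.571, -0.042]
ft_force: [-0.6, -0.6, 0.3]
opening: 0.005
```

{"name": "carry_out", "arguments": {"grip": [1,1,1], "linear": [[0,0,0.006],[0,0,0.004],[0,0,0]], "turn": [0,0,0]}}

```text
t: 31.2
eef_pos: [547.6, 303.6, 60.1]
tcp_rot: [-2.805, 1.564, -2.914]
ft_force: [-17.1, 2.8, 8.2]
opening: 0.002
```

{"name": "carry_out", "arguments": {"grip": [1,1,1,1,1], "linear": [[0,0,-0.04],[0,0,-0.08],[-0.08,0,-0.04],[-0.09,0,-0.03],[-0.08,0,0]], "turn": [0,0,0,0,0]}}

```text
t: 31.7
eef_pos: [454.2, 314.0, 187.1]
tcp_rot: [-2.571, 1.57, -2.679]
ft_force: [0.3, 1.0, 0.1]
opening: 0.001
```

Run:
```python
from h import *
im=cams.read_camera("top");s=cams.read_camera("scene");plan([*well(1),187],MY)
a=im[130:300,160:460];b=s[140:300,220:400]
a=cv2.resize(a,(700,397),interpolation=cv2.INTER_CUBIC);
cv2.imwrite("pics/t7.png",a)
m0=cv2.imread("pics/top0.png");d=cv2.absdiff(im,m0).max(2)[185:285,260:440]
print((d>60).sum())
```

```text
t 31.8 pos [457.3 314.9 190.5] jawyaw 83.8 F [ 0.6  0.9 -1.2] op 0.0
turn deg about world z -79.05 -> about tool x 79.05 scaled 0.4392
shift world [ -17.8 -520.3   -3.5] tool scaled [ 0.0026 -1.0384  0.0769]
64
```

View pics/t7.png

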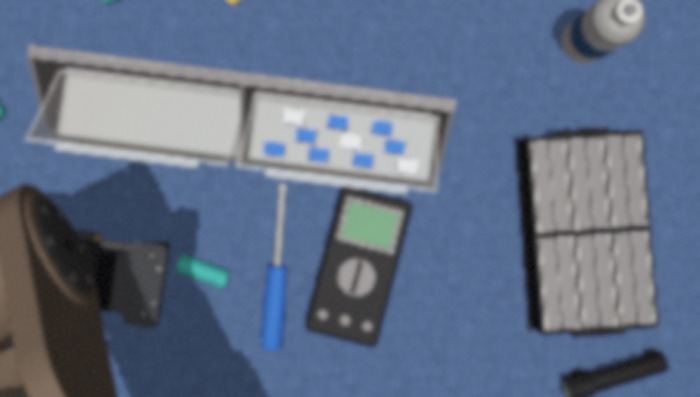

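The last view shows the left bin shut and empty, the right bin shut, all shutters closed and no stray objects. The arm is clear of everything, so I hand in.

```bash
python3 -c "
from h import *
env.job_done();s=env.state();print(s['t'],s['ft_force'].round(1))"
```

```text
the job is handed in; nothing more can be done
the job is handed in; nothing more can be done
```

The job is handed in at about 32 s of the 72 s allowed. Both loose fuses went into the two empty wells, and the left bin is shut again.

- **Finding the empty wells:** wells 0 and 1 (magazine x -54, y -42 and 0) were empty; the tip went 10 mm or more below fuse height with no resistance. Well 2 was filled: about 30 N at fuse height.
- **Bin and fuses:** I tilted the left bin to its stop. Fuse b went into well 1 and fuse a into well 0, each gripped by its ends and released within about 1 mm of the floor.
- **Closing the bin:** I pushed it until it met its stop at the shut position, with about 17 N.

The last top view showed both bins shut, the left one empty, and all shutters closed. The multimeter, screwdriver, torch and spray can looked unmoved, and the arm was clear of everything.

I did not probe wells 0 and 1 again after placing the fuses, so that they lie flat on the floor is inferred from the release height and the closed shutters. The first probe of well 0 brushed a side wall at 10–20 N. From that I corrected the magazine position by 2 mm.

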